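Free the ratchet pawl and lower the hold-down arm onto the tube

ROBOT

A 6-joint arm with a two-finger parallel gripper is mounted at the origin on a cart in front of the work surface, level with it; the furniture and walls round the work are solid. World frame = base frame: x ahead of the robot, y to its left, z up, the work surface at z = 0. Lengths are in m, angles in rad, forces in N, time in s.
With the tool pointing down it reaches from about 0.35 to 0.975 m from the base axis. Payload 17.4 kg.
Tool frame: the origin (TCP) lies between the finger pads; the fingertips stand 11 mm ahead of it and the grasp point (between the pads) lies 8 mm behind it; z points along the fingers, x is the direction in which the jaws open and shut, and the axes are right-handed (so a half turn about z gives the same grasp; the last joint's range is limited). The gripper opens to 85 mm and grips with 20 to 120 N. Pads are 22 mm wide; open, the fingers measure 114 mm over their backs; the gripper's body (76 mm by 85 mm) begins 54 mm behind the grasp point. The pads swing forward as they close: fully open they stand 13 mm farther back than shut.
Start: joints at [1.174, 0.116, 1.442, -0, 1.584, -0.038], TCP at [0.237, 0.632, 0.242] pointing down, gripper open.
Joint ranges: [-2.83, 2.83], [-0.83, 2.19], [0.07, 2.5], [-1.14, 4.28], [0.01, 3], [-2.97, 2.97]. Speed limits (rad/s): [1.89, 1.89, 2.22, 3.14, 3.14, 3.14].

INTERFACE

Orientations are given as a unit quaternion [x, y, z, w].
In Python, from rig import * gives the robot as it stands. The module is installed in compiled form; this text tells all that it offers.
- The arm moves only by the tool drive_tool, never from a script. Its argument "motion" is a list of rows, each a list of 6 numbers: the shift along the tool's x, y, z in m, then the turn, a rotation vector about the tool's x, y, z in degrees. A call has 1 to 12 rows; each row shifts and turns the pose as measured when the row begins, along the tool's axes as they then stand; what a row does not reach is not made up. A row lasts 1/8 s, in which the tool goes at most 62.5 mm and 10.7 degrees, less where a joint would pass 70% of its speed; a pose out of reach is approached as far as the arm can. A call with a gripper value outside its range is refused whole. "hand" is the opening in per cent of the stroke, from 0 (shut) to 100 (fully open), set as the call begins (left out, the last holds). The fingers move at their own pace and stop on an object; "newtons" is the grip in N (left out, the last holds). Time passes only in rows, so rows that do not move let the fingers close. It gives the time, the measured TCP pose, the force and the opening at its end, in the units of the state.
- observe(): the state, without advancing time (a new reading comes with each control period).
- camera(name): name is "scene" or "top" or "wrist"; returns a dict with "img" (480x640x3 uint8, blue, green, red), "K" (3x3 intrinsics, pixels), "T" (4x4, takes a point from camera to world coordinates); the wrist camera has in their place "mount" (4x4, takes a point from camera to tool coordinates, whose origin is the TCP and whose axes are the tool frame's). Camera axes: x right, y down, z forward; pixel columns grow to the right and rows downward; lengths in m; the calibration is good to about 2 mm. A picture is of the moment at which its call begins: read the wrist's pose just before it. There is no depth.
- hand_in(): hands the job in, once; it reports no verdict.
The state is a dict: "clock": time; "q": joint angles; "joint_velocities": joint speeds; "joint_efforts": joint torques, N m; "tool_pos": TCP position; "eef_rot": TCP orientation; "wrist_force": force on the tool from outside, world axes, zero at the start; "ft_torque": the same for the moment, N m; "width": finger opening in m.
Only numpy, scipy, OpenCV 4.12 (cv2) and the standard library are available. Lean on these libraries where they do the work, as an engineer would, in place of code of your own. Each camera call takes 0.05 s, during which the arm holds its last target. There are 200 camera calls.

TASK

The hold-down arm of the bench fixture is propped up by a pawl in its toothed wheel. With the fingertips press the pawl's ribbed tail all the way down, so that the nose swings out of the teeth and stays out, then push the arm down past its teeth until its rubber pad rests on the black tube in the trough, and take the hand away. Only press and push: nothing is to be gripped, lifted or carried; leave the pawl free, the tube in its trough, and the things beside the fixture where they are.

Things in the scene. Friction and masses are not known exactly. Their poses are not given: they have to be found in the camera images.
- fixture: Grey steel fixture fixed to the bench, plate 290 x 100 x 10 mm from x = -170 to +120 mm. Origin on the bench under the arm's axis, z up; x along the plate: pawl at +x, trough and the arm's free end at -x. Arm's axis parallel to y at x 0, z 75 mm, in cheeks 88 mm high; pawl's axis parallel to y at x +85, z 113 mm, in a post 32 mm wide (y), 22 mm long (x), 124 mm high.
- trough (a point): Middle of the floor of the aluminium trough that holds the tube: in the fixture's frame x -100, y 0, z 16 mm. The trough runs along the fixture's y, 70 mm long, 29 mm wide inside, rims 28 mm above the bench.
- hold_arm (a joint): Hinge of the hold-down arm, a steel bar with a black push plate (34 mm wide, 145 to 200 mm from the axis). 0 = raised 0.75 rad above level; grows as it goes down; 0.75 = level, pad on the tube; stop 0.80. Starts at 0 to 0.07; with the pawl in the teeth it stops at 0.10 to 0.15. Freed, it does not fall: friction holds it where it is left; 2 to 5 N down on the push plate moves it.
- push_plate (a point): The point to push down: middle of the upper face of the arm's push plate, 175 mm from the arm's axis and 8 mm above the arm's centre line. Moves with the arm: in the fixture's frame x = -175 cos b + 8 sin b, y = 0, z = 75 + 175 sin b + 8 cos b (mm), with b = 0.75 - joint value.
- pawl (a joint): Hinge of the pawl, a steel rocker: its nose hooks into the wheel's teeth on the -x side of the post, its black ribbed tail stands out on the +x side. 0 = nose home in the teeth; grows as the tail is pressed down; the nose clears the teeth from 0.14; stop at 0.32. No spring: friction keeps it where it is left. 3 to 5 N on the tail moves it.
- pawl_press (a point): The point to press, on the upper face of the pawl's ribbed tail (45 mm long in x, 32 mm wide), 48 mm beyond the pawl's axis on the +x side; 126 mm above the bench at joint 0, about 16 mm lower at the stop. It moves with the pawl.
- tube: Black rubber tube, 27 mm diameter, 59 mm long, lying loose in the trough with its length along the trough. Origin at the middle of its underside. Stays where it is.
- spare_tube: A second black tube of the same size lying on the bench beside the fixture; leave alone. Origin at its underside.
- tape_measure: Black tape measure, 58 x 71 x 32 mm, on the bench beside the fixture; leave alone. Origin at its underside.
- tape_roll: Roll of tan tape, 104 mm diameter, 25 mm high, lying flat near the fixture's pawl end; leave alone. Origin at its underside.
There are look-alikes about, which are no part of the job. Leave any red or yellow look-alike of the tube alone.

How it is judged:
By the outcome, as a careful person would: the job done as asked, in the order asked, and still so for the second after the job is handed in, with the robot touching nothing.
It also fails if it takes over 45 s, if anything falls off the work surface, if the arm or the gripper's body presses on something with over 40 N, if the wrist force passes 120 N, or if a joint passes its speed limit or range.

## Working session

There is one attempt and no reset: what is moved stays moved. The work goes in short steps, Python scripts to look and compute and a tool call to move; the robot and the scene stay as the last step left them, time stands still between calls to the robot, and variables do not carry over. Pictures are saved under pics/ and viewed, about 8 in all and at most 12, crops included, and the job is handed in when it is done.

Besides the shell and the picture viewer there is one more tool, called after "Call:" as name(argument=value, ...) on one line, values as JSON. drive_tool: Moves the arm, as the interface text tells. Its arguments: {"type":"object","properties":{"motion":{"type":"array"},"hand":{"type":"number"},"newtons":{"type":"number"}},"required":["motion"]}

```bash
mkdir -p pics
python3 - <<'E'
from rig import *
import cv2,numpy as np
s=observe();print({k:np.round(v,3) for k,v in s.items()})
for n in("scene","top"):
    c=camera(n);cv2.imwrite(f"pics/{n}0.png",c["img"]);np.savez(f"{n}0.npz",K=c["K"],T=c["T"]);print(n,c["K"].round(1).tolist(),c["T"].round(3).tolist())
E
```

```text
{'clock': np.float64(0.0), 'q': array([ 1.174,  0.117,  1.442,  0.   ,  1.584, -0.038]), 'joint_velocities': array([ 0.001, -0.001,  0.001, -0.   , -0.002, -0.002]), 'joint_efforts': array([-0.0000e+00, -7.3196e+01, -6.3251e+01, -0.0000e+00,  6.0000e-03,
       -0.0000e+00]), 'tool_pos': array([0.237, 0.632, 0.242]), 'eef_rot': array([ 0.822,  0.57 , -0.001,  0.   ]), 'wrist_force': array([-0.   ,  0.388,  0.005]), 'ft_torque': array([-0.01 ,  0.035,  0.033]), 'width': np.float64(0.086)}
scene [[557.5, 0.0, 324.2], [0.0, 557.5, 239.3], [0.0, 0.0, 1.0]] [[0.547, -0.626, 0.556, -0.076], [-0.837, -0.407, 0.364, -0.513], [-0.001, -0.665, -0.747, 0.965], [0.0, 0.0, 0.0, 1.0]]
top [[474.4, 0.0, 313.3], [0.0, 474.4, 236.6], [0.0, 0.0, 1.0]] [[-0.008, -0.985, 0.174, 0.368], [-1.0, 0.012, 0.026, -0.113], [-0.028, -0.174, -0.984, 1.274], [0.0, 0.0, 0.0, 1.0]]
```

View pics/scene0.png

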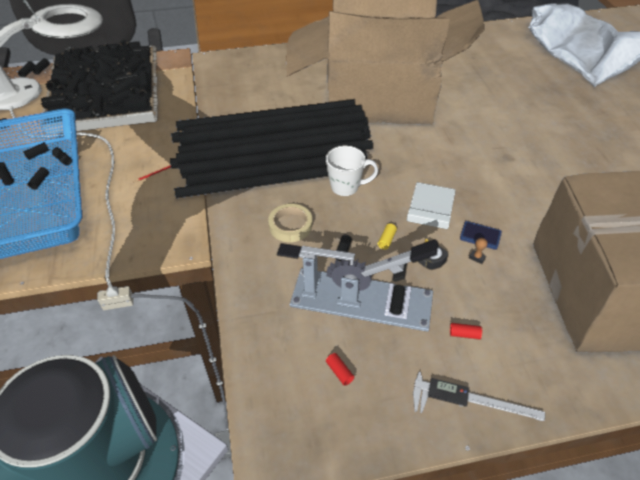

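View pics/top0.png

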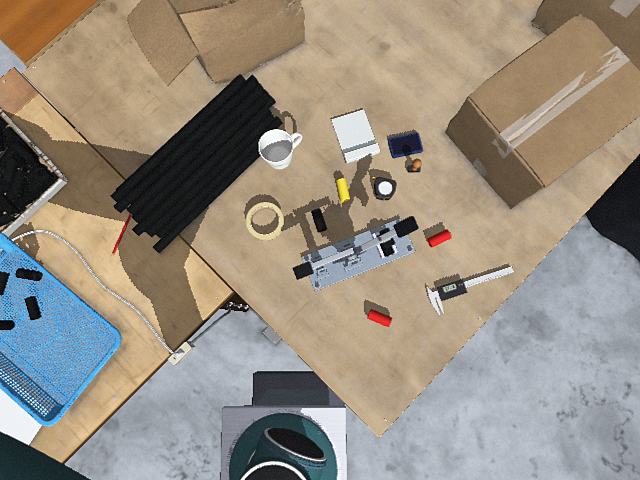

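The fixture's pawl end is at about scene (285,252) and top (303,270). The arm end is at scene (425,250) and top (405,226). Next I'll enlarge both views to pick plate corners and the tail.

Run:
```python
import cv2,numpy as np
a=cv2.imread("pics/scene0.png")[225:340,270:450];b=cv2.imread("pics/top0.png")[200:300,285:430]
a=cv2.resize(a,None,fx=4.4,fy=4.4,interpolation=cv2.INTER_CUBIC)[:, :800];cv2.imwrite("pics/c_scene.png",a)
b=cv2.resize(b,None,fx=5.5,fy=5.5,interpolation=cv2.INTER_CUBIC);cv2.imwrite("pics/c_top.png",b)
```

```text
(no output)
```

View pics/c_scene.png

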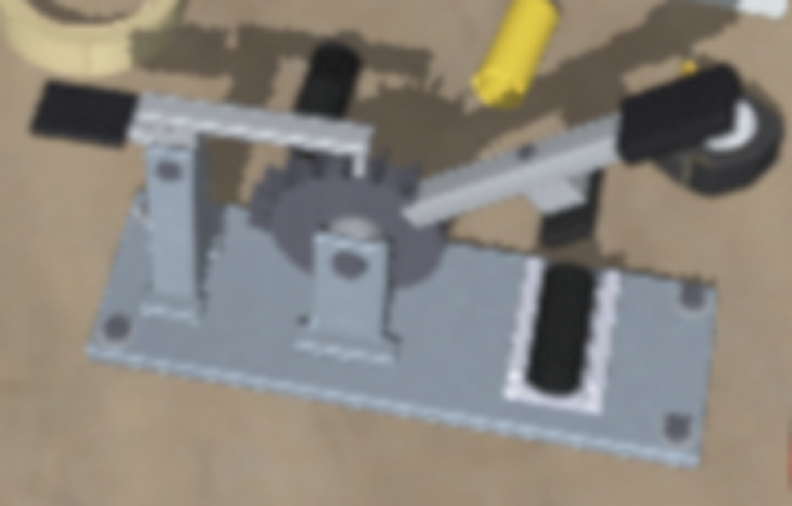

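View pics/c_top.png

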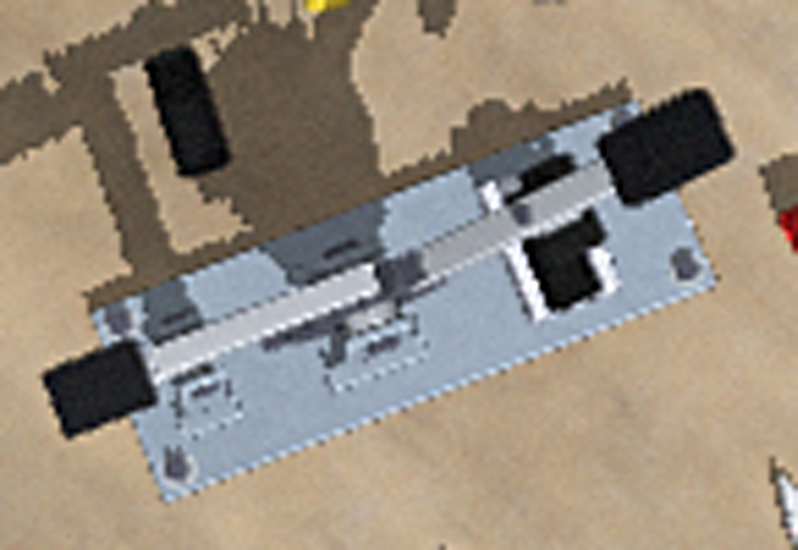

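```bash
cat > h.py <<'E'
import numpy as np,cv2
from scipy.optimize import least_squares
def proj(n,P):
    d=np.load(n+"0.npz");p=(np.c_[P,np.ones(len(P))]@np.linalg.inv(d["T"]).T)[:,:3]@d["K"].T
    return p[:,:2]/p[:,2:]
def f2w(v,P):
    P=np.atleast_2d(P).astype(float);c,s=np.cos(v[2]),np.sin(v[2])
    return np.c_[v[0]+c*P[:,0]-s*P[:,1],v[1]+s*P[:,0]+c*P[:,1],P[:,2]]
E
python3 - <<'E'
from h import *
C=np.array([[.12,.05,.01],[.12,-.05,.01],[-.17,.05,.01],[-.17,-.05,.01],
 [.133-.0,.0,.126]])
S=np.array([[91,347],[133,195],[698,457],[715,285],[85,113]])/4.4+[270,225]
T=np.array([[167,496],[93,312],[715,283],[632,100],[101,388]])/5.5+[285,200]
r=lambda v:np.r_[(proj("scene",f2w(v,C))-S)[:4].ravel(),(proj("top",f2w(v,C))-T)[:4].ravel()]
o=least_squares(r,[.5,0.1,1.8]);v=o.x;np.save("v.npy",v)
print(v,np.degrees(v[2]));print(o.fun.reshape(-1,2).round(1).tolist())
print("tail centre res",(proj("scene",f2w(v,C))-S)[4],(proj("top",f2w(v,C))-T)[4])
for q in(0,.03,.07):
    b=.75-q;P=f2w(v,[[-.175*np.cos(b)+.008*np.sin(b),0,.075+.175*np.sin(b)+.008*np.cos(b)]])
    print(q,P,proj("scene",P),proj("top",P))
print("press",f2w(v,[[.133,0,.126]]))
print("measured plate centre px", np.array([680,113])/4.4+[270,225],np.array([668,146])/5.5+[285,200])
E
```

```text
[ 0.53382418 -0.17802025  1.94000761] 111.15424834552915
[[-1.9, 0.3], [-0.1, -1.9], [0.2, -0.1], [0.4, -0.3], [0.1, 1.3], [-0.1, 0.0], [1.2, -0.2], [1.3, -0.8]]
tail centre res [-3.4749121  -1.71245135] [-1.57688465  0.80870085]
0 [[ 0.57806534 -0.29235146  0.20014029]] [[419.5584207  244.39972637]] [[403.68939026 226.8983051 ]]
0.03 [[ 0.57940005 -0.29580071  0.19640676]] [[421.32883472 246.05970388]] [[404.91142098 226.6254809 ]]
0.07 [[ 0.58111566 -0.30023431  0.19125936]] [[423.56782672 248.30672681]] [[406.44484933 226.30702484]]
press [[ 0.48582715 -0.05398281  0.126     ]]
measured plate centre px [424.54545455 250.68181818] [406.45454545 226.54545455]
```

Call:
drive_tool(motion=[[0, 0, 0, 0, 0, 9.66], [0, 0, 0, 0, 0, 9.66], [0, 0, 0, 0, 0, 9.66], [0, 0, 0, 0, 0, 9.66], [0, 0, 0, 0, 0, 9.66]], hand=0)

```text
clock: 0.72
tool_pos: [0.2367, 0.6313, 0.2393]
eef_rot: [0.985, 0.171, -0.001, 0.002]
wrist_force: [-0.0, -0.2, 0.3]
width: -0.0001
```

```bash
cat >> h.py <<'E'
from scipy.spatial.transform import Rotation as R
def st(P,tip=.011):
    "shift in tool axes to bring fingertip to fixture point P, and state in the fixture frame"
    from rig import observe
    s=observe();v=np.load("v.npy");M=R.from_quat(s["eef_rot"]);p=np.array(s["tool_pos"])
    tp=p+M.apply([0,0,tip]);c,si=np.cos(v[2]),np.sin(v[2]);d=tp-[v[0],v[1],0]
    print("t",round(s["clock"],2),"tip in fixture mm",np.round(1e3*np.array([c*d[0]+si*d[1],-si*d[0]+c*d[1],d[2]]),1),"F",np.round(s["wrist_force"],1),"w",round(s["width"],4))
    Mf=R.from_euler("z",v[2])
    Rt=R.from_matrix(np.c_[[0,-1,0],[-1,0,0],[0,0,-1]].astype(float))
    print("shift mm",np.round(1e3*M.inv().apply(f2w(v,P)[0]-tp),1),"turn deg",np.degrees((M.inv()*Mf*Rt).as_rotvec()).round(2))
E
python3 -c "
from h import *;st([.133,0,.200])"
```

```text
t 0.72 tip in fixture mm [862.  -15.  228.3] F [-0.  -0.2  0.3] w -0.0001
shift mm [  3.9 729.   30.8] turn deg [ 0.2   0.19 -1.47]
```

Call:
drive_tool(motion=[[0, 0.055, 0, 0, 0, -1.4], [0, 0.06, 0, 0, 0, 0], [0, 0.06, 0, 0, 0, 0], [0, 0.06, 0, 0, 0, 0], [0, 0.06, 0, 0, 0, 0], [0, 0.06, 0, 0, 0, 0], [0, 0.06, 0, 0, 0, 0], [0, 0.06, 0, 0, 0, 0], [0, 0.06, 0, 0, 0, 0], [0, 0.06, 0, 0, 0, 0], [0, 0.05, 0, 0, 0, 0], [0, 0, 0, 0, 0, 0]])

```text
clock: 2.22
tool_pos: [0.4697, 0.0089, 0.2385]
eef_rot: [0.983, 0.182, -0.002, 0.004]
wrist_force: [-0.2, -0.5, -0.1]
width: 0.0002
```

```bash
python3 -c "
from h import *;st([.133,0,.150])"
```

```text
t 2.23 tip in fixture mm [197.4  -7.5 227.5] F [-0.2 -0.5 -0.1] w 0.0002
shift mm [-6.9 63.9 78. ] turn deg [ 0.38  0.35 -0.17]
```

Call:
drive_tool(motion=[[-0.004, 0.035, 0.015, 0.3, 0.3, 0], [-0.004, 0.03, 0.035, 0, 0, 0], [0, 0, 0.02, 0, 0, 0], [0, 0, 0, 0, 0, 0]])

```text
clock: 2.72
tool_pos: [0.4853, -0.0544, 0.167]
eef_rot: [0.983, 0.182, -0.0, 0.0]
wrist_force: [-0.5, -0.4, -0.0]
width: 0.0001
```

Run:
```python
from h import *
from rig import camera
st([.133,0,.126])
a=camera("scene")["img"][195:325,270:450];w=camera("wrist")["img"]
a=cv2.resize(a,(800,578),interpolation=cv2.INTER_CUBIC)
cv2.imwrite("pics/p1.png",a)
```

```text
t 2.73 tip in fixture mm [132.8   0.6 156. ] F [-0.5 -0.4 -0. ] w 0.0001
shift mm [ 0.6 -0.2 30. ] turn deg [ 0.01  0.   -0.13]
```

View pics/p1.png

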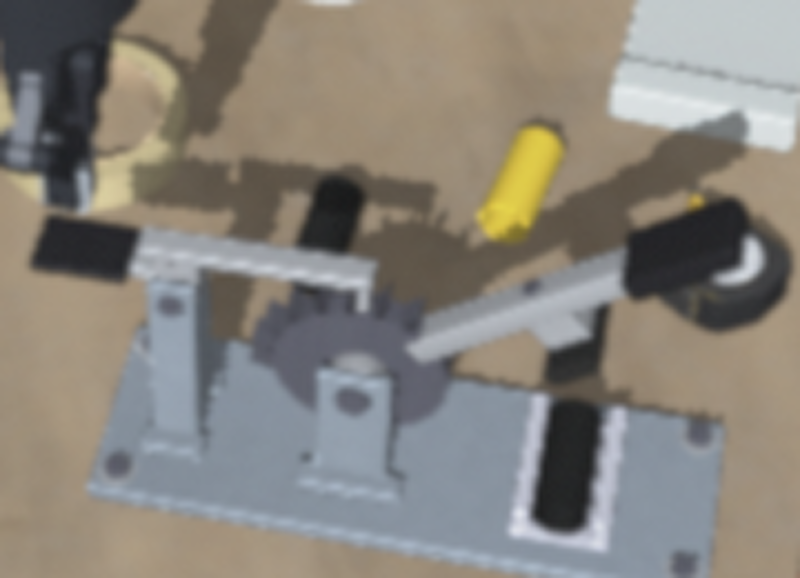

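The closed fingertips, at crop (70,207), hang about 30 mm over the tail, which is centred at (85,247). They sit slightly outward of its centre, so I'll shift 4 mm inward and go down.

Call:
drive_tool(motion=[[0, 0.004, 0.015, 0, 0, 0], [0, 0, 0.007, 0, 0, 0], [0, 0, 0.004, 0, 0, 0], [0, 0, 0.003, 0, 0, 0]])

```text
clock: 3.32
tool_pos: [0.4884, -0.0571, 0.1401]
eef_rot: [0.983, 0.184, 0.003, 0.001]
wrist_force: [-0.1, -0.1, -0.5]
width: 0.0005
```

Call:
drive_tool(motion=[[0, 0, 0.003, 0, 0, 0], [0, 0, 0.003, 0, 0, 0]])

```text
clock: 3.58
tool_pos: [0.4886, -0.0569, 0.1343]
eef_rot: [0.983, 0.184, 0.003, 0.001]
wrist_force: [-3.2, 3.5, 5.4]
width: 0.0002
```

Call:
drive_tool(motion=[[0, 0, 0.003, 0, 0, 0], [0, 0, 0.003, 0, 0, 0]])

```text
clock: 3.82
tool_pos: [0.4886, -0.0562, 0.129]
eef_rot: [0.983, 0.184, 0.003, 0.0]
wrist_force: [-4.4, 3.8, 4.5]
width: -0.0004
```

Call:
drive_tool(motion=[[0, 0, 0.003, 0, 0, 0], [0, 0, 0.002, 0, 0, 0]])

```text
clock: 4.08
tool_pos: [0.4886, -0.0558, 0.1246]
eef_rot: [0.983, 0.184, 0.003, -0.0]
wrist_force: [-5.7, 3.4, 15.6]
width: 0.0
```

Call:
drive_tool(motion=[[0, 0, 0.001, 0, 0, 0], [0, 0, 0.001, 0, 0, 0]])

```text
clock: 4.32
tool_pos: [0.4887, -0.0557, 0.1247]
eef_rot: [0.983, 0.184, 0.004, -0.0]
wrist_force: [-8.7, 2.7, 12.9]
width: 0.0001
```

Call:
drive_tool(motion=[[0, 0, 0.001, 0, 0, 0], [0, 0, 0.001, 0, 0, 0]])

```text
clock: 4.58
tool_pos: [0.4887, -0.0558, 0.1247]
eef_rot: [0.983, 0.184, 0.004, -0.0]
wrist_force: [-8.6, 2.2, 12.9]
width: -0.0001
```

Call:
drive_tool(motion=[[0, 0, 0.002, 0, 0, 0], [0, 0, 0.002, 0, 0, 0]])

```text
clock: 4.82
tool_pos: [0.4889, -0.0558, 0.1242]
eef_rot: [0.983, 0.184, 0.004, 0.0]
wrist_force: [-15.3, 4.5, 25.4]
width: -0.0001
```

Call:
drive_tool(motion=[[0, 0, -0.03, 0, 0, 0], [0, 0, -0.05, 0, 0, 0], [0, 0, -0.05, 0, 0, 0], [0, 0, 0, 0, 0, 0]])

```text
clock: 5.32
tool_pos: [0.4876, -0.0561, 0.2582]
eef_rot: [0.983, 0.184, 0.005, 0.0]
wrist_force: [-0.3, 0.0, 0.5]
width: -0.0001
```

Run:
```python
from h import *
from rig import camera
b=.70
st([-.175*np.cos(b)+.008*np.sin(b)+.008,0,.25])
a=camera("scene")["img"][195:325,270:450]
a=cv2.resize(a,(800,578),interpolation=cv2.INTER_CUBIC)
cv2.imwrite("pics/p2.png",a)
```

```text
t 5.33 tip in fixture mm [130.3  -0.9 247.2] F [-0.3  0.   0.5] w -0.0001
shift mm [ -1.  251.   -2.2] turn deg [ 0.15 -0.51  0.01]
```

View pics/p2.png

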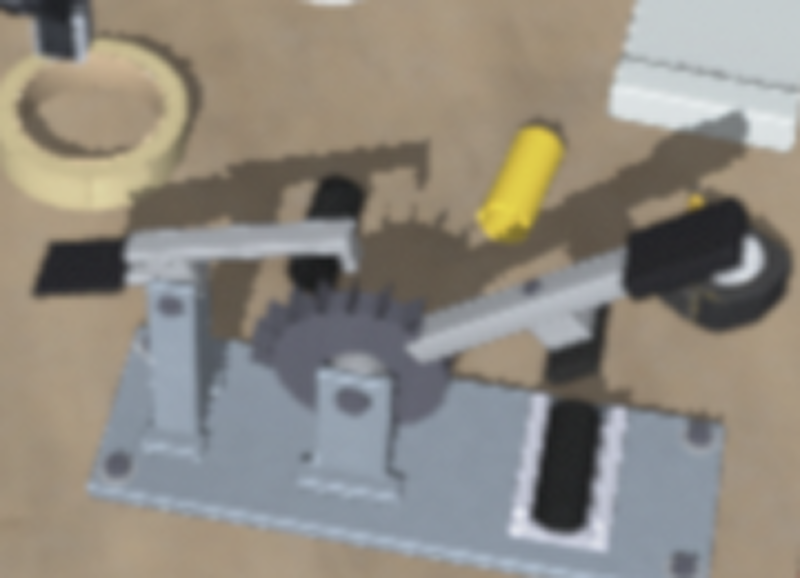

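The nose at crop (350,260) now stands clear above the wheel, and the tail is down. Next I'll move over the push plate.

Call:
drive_tool(motion=[[0, 0.055, 0, 0, -0.5, 0], [0, 0.055, 0, 0, 0, 0], [0, 0.055, 0, 0, 0, 0], [0, 0.055, 0, 0, 0, 0], [0, 0.045, 0, 0, 0, 0], [0, 0, 0, 0, 0, 0]])

```text
clock: 6.12
tool_pos: [0.584, -0.3102, 0.245]
eef_rot: [0.983, 0.185, -0.005, -0.002]
wrist_force: [-0.2, -0.8, -0.3]
width: 0.0003
```

Run:
```python
from h import *
b=.70
st([-.175*np.cos(b)+.008*np.sin(b)+.008,0,.075+.175*np.sin(b)+.008*np.cos(b)])
# contact edge path at 11 mm on -x side of tip, plate point at radius 175
for q in np.arange(.05,.81,.125):
    b=.75-q;print(round(q,3),np.round([-175*np.cos(b)+8*np.sin(b)+8,75+175*np.sin(b)+8*np.cos(b)],1))
```

```text
t 6.12 tip in fixture mm [-141.3    1.1  234. ] F [-0.2 -0.8 -0.3] w 0.0003
shift mm [  1.5 -20.4  40.3] turn deg [-0.36  0.51  0.12]
0.05 [-120.7  193.9]
0.175 [-134.5  176.9]
0.3 [-146.1  158.3]
0.425 [-155.3  138.5]
0.55 [-161.9  117.6]
0.675 [-165.9   96.1]
0.8 [-167.2   74.2]
```

Call:
drive_tool(motion=[[0.001, -0.02, 0, -0.3, 0.5, 0], [0, 0, 0.02, 0, 0, 0], [0, 0, 0, 0, 0, 0]])

```text
clock: 6.5
tool_pos: [0.5764, -0.2898, 0.2194]
eef_rot: [0.983, 0.185, -0.002, -0.002]
wrist_force: [-0.5, -1.3, 0.2]
width: 0.0001
```

Call:
drive_tool(motion=[[0, 0, 0.006, 0, 0, 0], [0, 0, 0.005, 0, 0, 0], [0, 0, 0.005, 0, 0, 0], [0, 0, 0.004, 0, 0, 0]])

```text
clock: 7.0
tool_pos: [0.5767, -0.29, 0.1986]
eef_rot: [0.983, 0.185, -0.002, -0.002]
wrist_force: [-0.2, -0.1, 4.0]
width: 0.0
```

Run:
```python
from h import *
st([-.1207,0,.1939])
```

```text
t 7.0 tip in fixture mm [-119.8    0.5  187.6] F [-0.2 -0.1  4. ] w 0.0
shift mm [ 0.4  0.9 -6.3] turn deg [-0.26  0.18  0.14]
```

Call:
drive_tool(motion=[[0, 0.005, 0.005, 0, 0, 0], [0, 0.005, 0.006, 0, 0, 0], [0, 0.004, 0.006, 0, 0, 0], [0, 0.004, 0.006, 0, 0, 0], [0, 0.004, 0.006, 0, 0, 0], [0, 0.003, 0.006, 0, 0, 0]])

```text
clock: 7.75
tool_pos: [0.5861, -0.3144, 0.1611]
eef_rot: [0.983, 0.185, -0.002, -0.002]
wrist_force: [-1.4, 1.6, 2.0]
width: 0.0
```

Run:
```python
from h import *
st([-.1461,0,.153])
```

```text
t 7.75 tip in fixture mm [-146.     0.5  150.1] F [-1.4  1.6  2. ] w 0.0
shift mm [ 0.5  0.  -2.9] turn deg [-0.32  0.17  0.14]
```

Call:
drive_tool(motion=[[0, 0.003, 0.006, 0, 0, 0], [0, 0.003, 0.006, 0, 0, 0], [0, 0.003, 0.007, 0, 0, 0], [0, 0.002, 0.007, 0, 0, 0], [0, 0.002, 0.007, 0, 0, 0], [0, 0.002, 0.006, 0, 0, 0], [0, 0.001, 0.006, 0, 0, 0]])

```text
clock: 8.62
tool_pos: [0.5922, -0.3304, 0.1129]
eef_rot: [0.983, 0.185, -0.002, -0.002]
wrist_force: [-0.8, 1.1, 2.8]
width: 0.0001
```

Run:
```python
from h import *
st([-.166,0,.083])
```

```text
t 8.62 tip in fixture mm [-163.1    0.6  101.9] F [-0.8  1.1  2.8] w 0.0001
shift mm [ 0.6  3.  18.9] turn deg [-0.29  0.16  0.14]
```

Call:
drive_tool(motion=[[0, 0.001, 0.005, 0, 0, 0], [0, 0.001, 0.005, 0, 0, 0], [0, 0.001, 0.003, 0, 0, 0]])

```text
clock: 9.0
tool_pos: [0.5933, -0.3332, 0.0988]
eef_rot: [0.983, 0.185, -0.002, -0.002]
wrist_force: [-0.6, 1.2, 2.6]
width: 0.0001
```

Call:
drive_tool(motion=[[0, 0, 0.002, 0, 0, 0], [0, 0, 0.002, 0, 0, 0]])

```text
clock: 9.25
tool_pos: [0.5934, -0.3335, 0.0947]
eef_rot: [0.983, 0.185, -0.002, -0.002]
wrist_force: [-0.6, 0.7, 1.8]
width: -0.0001
```

Call:
drive_tool(motion=[[0, 0, 0.001, 0, 0, 0], [0, 0, 0.001, 0, 0, 0]])

```text
clock: 9.5
tool_pos: [0.5935, -0.3335, 0.0937]
eef_rot: [0.983, 0.185, -0.002, -0.002]
wrist_force: [-4.9, 4.2, 12.8]
width: 0.0001
```

Call:
drive_tool(motion=[[0, 0, 0.001, 0, 0, 0], [0, 0, 0.0015, 0, 0, 0]])

```text
clock: 9.75
tool_pos: [0.5935, -0.3335, 0.0936]
eef_rot: [0.983, 0.185, -0.001, -0.001]
wrist_force: [-7.6, 4.5, 16.0]
width: 0.0001
```

Call:
drive_tool(motion=[[0, 0, -0.02, 0, 0, 0], [0, 0, -0.04, 0, 0, 0], [0, 0, -0.05, 0, 0, 0], [0, 0.05, -0.05, 0, 0, 0], [0, 0.05, -0.02, 0, 0, 0], [0, 0, 0, 0, 0, 0]])

```text
clock: 10.5
tool_pos: [0.6286, -0.4233, 0.2782]
eef_rot: [0.983, 0.185, -0.0, 0.0]
wrist_force: [-0.3, 0.1, -0.5]
width: -0.0
```

Run:
```python
from h import *
from rig import camera
st([-.166,0,.083])
a=camera("scene")["img"][195:345,260:460]
a=cv2.resize(a,(800,600),interpolation=cv2.INTER_CUBIC)
cv2.imwrite("pics/p3.png",a)
```

```text
t 10.5 tip in fixture mm [-2.629e+02  1.000e-01  2.672e+02] F [-0.3  0.1 -0.5] w -0.0
shift mm [  0.5 -97.1 184.1] turn deg [0.03 0.02 0.19]
```

View pics/p3.png

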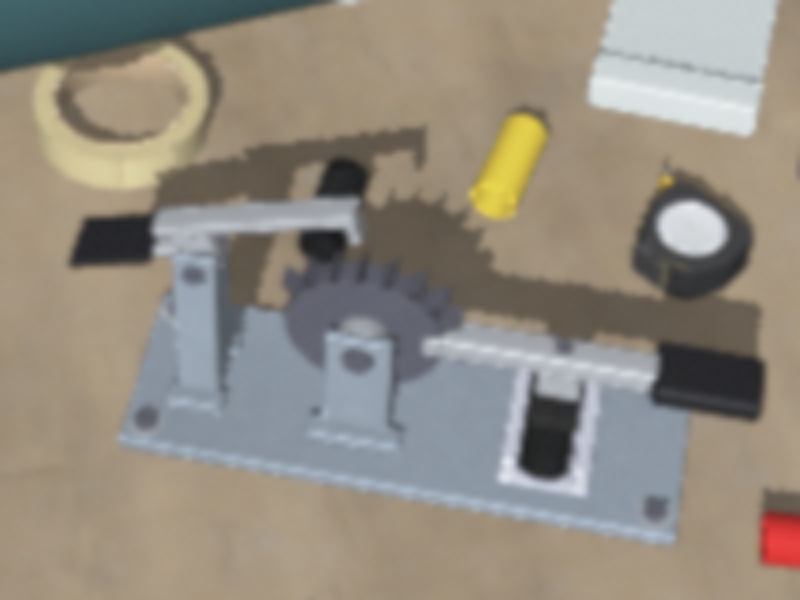

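The arm lies level with its pad on the tube, at crop (550,410). The pawl is still clear of the wheel at (355,230), the tube is in its trough, and the other things haven't moved. I'll hand in now.

```bash
python3 -c "
from rig import *
print(hand_in())"
```

```text
the job is handed in; nothing more can be done
None
```

The job is done and handed in at about 10.5 s of the 45 s allowed; no verdict was reported.

- **Pawl:** I pressed the ribbed tail down with the closed fingertips until it stopped moving. The tips went down about 13 mm in all, and vertical force rose to 25 N at the stop. A picture afterwards showed the nose clear of the teeth, and it was still clear in the last one.
- **Hold-down arm:** I pushed the arm down along its arc with about 2–4 N until the pad met the tube. The fingertips stopped at 82.6 mm above the bench against the 83 mm expected for level, with vertical force rising to 16 N. I then took the hand up and away.
- **Last picture:** it shows the arm level with its pad on the tube, the tube in its trough, and the tape roll, tape measure and spare tube where they were. The wrist force was close to zero, so the robot was touching nothing.
- **Disagreement:** the tail appeared about 4–6 mm nearer the post than my fitted fixture pose predicted. I shifted the press point 4 mm inward to allow for it. No checks failed.

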